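# Degrease two stove burners at the index-table spray station

### The arm

A 6-joint arm with a two-finger parallel gripper is mounted at the origin on the work surface. World frame = base frame: x ahead of the robot, y to its left, z up, the work surface at z = 0. Lengths are in mm, angles in rad, forces in N, time in s.
With the tool pointing down it reaches from about 400 to 825 mm from the base axis. Payload 7 kg.
Tool frame: the origin (TCP) lies at the very end of the fingers, on their centre line; the grasp point (between the pads) lies 19 mm behind it; z points along the fingers, y is the direction in which the jaws open and shut (so a half turn about z gives the same grasp; the last joint's range is limited). The gripper opens to 88 mm and grips with 3 to 60 N. Pads are 19 mm wide; open, the fingers measure 130 mm over their backs; the gripper's body (78 mm by 193 mm) begins 47 mm behind the grasp point.
Start: joints at [1.564, 0.359, 0.012, 0, -1.224, -0.288], TCP at [196.129, 645.855, 226.561] pointing down, gripper open.
Joint ranges: [-3.07, 3.07], [-1.43, 2.12], [-1.02, 1.25], [-3.03, 1.67], [-3.05, -0], [-3.03, 3.03]. Speed limits (rad/s): [2.39, 2.39, 3.01, 3.14, 3.14, 3.14].

### API

Orientations are given as a unit quaternion [x, y, z, w].
In Python, from plant import bot gives the robot as it stands. Calls block until the motion is done:
- bot.move_ptp(position, orientation): joint-space move of the TCP to a pose.
- bot.line_to(position, velocity=150, ori=None): straight line of the TCP; ori=None keeps the orientation; velocity is the mean speed in mm/s.
- bot.move_joints(angles): joint-space move.
- bot.move_gripper(opening, force=None): finger opening in mm; force is the grip in N (None keeps the last); returns when the fingers have stopped.
- bot.pause(seconds).
- bot.solve_ik(position, orientation): joint angles nearest the present ones, or None.
- bot.read_state(): the state.
- bot.camera(name): name is "side" or "top"; returns the picture (400x640x3 uint8, red, green, blue); there is no depth.
- bot.get_calibration(name): a dict with "fx", "fy", "cx", "cy" (pixels), "distortion" ([k1, k2, p1, p2, k3] as OpenCV has them; the pictures are not rectified), "view" (4x4, takes a point from world to camera coordinates). Camera axes: x right, y up, looking along -z (the intrinsics and any distortion apply to the point x, -y, -z); pixel columns grow to the right and rows downward; lengths in mm; the calibration is good to about 2 mm. A picture is of the moment at which its call begins. get_calibration takes no time and is no camera call.
A pose or a line that the arm cannot do raises bot.Unreachable and nothing moves.
- bot.close_job(): hands the job in, once; it reports no verdict.
The state is a dict: "t": time; "joint_pos": joint angles; "qvel": joint speeds; "tau": joint torques, N m; "tcp_pos": TCP position; "eef_rot": TCP orientation; "contact_force": force on the tool from outside, world axes, zero at the start; "moment": the same for the moment, N m; "width": finger opening in mm.
Only numpy, scipy, OpenCV 4.12 (cv2) and the standard library are available. Lean on these libraries where they do the work, as an engineer would, in place of code of your own. Each camera call takes 0.05 s, during which the arm holds its last target. There are 200 camera calls.

### The job

Degrease the two brass burners at the spray station. The large one already stands at the nozzle: press the spray can's cap right down and let it spring back; then pull up the index plunger, swing the table round until the small burner stands at the nozzle, let the plunger drop home so the table is locked, and give the small burner a press of the cap too. Never spray the greased gas tap, and never spray while the table is unlocked or no burner is at the nozzle; leave the burners and the tap on their spigots and the other things on the bench alone.

Things in the scene. Friction and masses are not known exactly. Their poses are not given: they have to be found in the camera images.
- cap_top (a point): Centre of the flat top (25 mm across) of the white sprung spray cap, 29 mm across and 21 mm high, on the upright spray can (53 mm across). The can is clamped, fixed, on the station's base plate, beside the index table. This point is 159 mm above the bench when the cap is up and moves with the cap. The cap is pressed straight down.
- spray_cap (a joint): How far the cap is pressed down, m: 0 up, 0.006 fully down. Spring: 2.75 N to start moving, about 9.5 N fully down; springs back by itself. Nothing else is felt: no jet is simulated.
- spray_point (a point): Fixed point in front of the nozzle, 97 mm from the can's axis towards the table's axis and 135 mm above the bench: a part is at the nozzle when its vertical axis passes through this point.
- table_axis (a point): Point on the vertical axis of the index table, on the top of the fixed steel index plate (244 mm across, top 96 mm above the bench). Above the plate turns the aluminium table (176 mm across, top 110 mm above the bench) with three spigots at 58 mm from the axis, 60 degrees apart. Fixed; its frame is the station's: the can is at bearing -75 degrees and index_hole_b at bearing 140 degrees from this frame's x, counted counter-clockwise from above.
- index_table (a joint): Angle of the table, rad, counter-clockwise seen from above positive; 0 at the start (locked in index_hole_b), -1.047 locked in index_hole_a, +1.047 locked in index_hole_c; stops at -1.25 and +1.25. Turns with a light drag of about 0.06 N m and stays where it is left; the locked pin has about 1 mm of play.
- knob_centre (a point): Centre of the black knurled round knob of the index plunger (vertical cylinder 27 mm across, 30 mm high), carried on an arm of the table at 105 mm from the table's axis; 138.5 mm above the bench when the plunger is seated. Below the knob (its underside is at 123.5 mm) is a 22 mm wide steel sleeve up to 120 mm, on the arm, whose top is 110 mm above the bench. The knob goes round with the table; it does not spin on its own.
- index_plunger (a joint): How far the plunger is pulled up, m: 0 seated (pin 10 mm deep in a hole), 0.014 the upper stop. The round-ended pin leaves the hole at 0.010; let go between holes it rides on the plate at 0.010 and the spring drops it in when it comes over a hole (within about 3 mm). Spring: about 4 N seated, 9 N at the upper stop, plus its weight of 0.7 N.
- index_hole_a (a point): Mouth (on the plate's top, 96 mm above the bench) of the index hole 60 degrees clockwise, seen from above, of index_hole_b; holes are brass-bushed, 12 mm wide, 105 mm from the axis. Fixed.
- index_hole_b (a point): Mouth of the middle index hole, in which the plunger sits at the start. Fixed.
- index_hole_c (a point): Mouth of the index hole 60 degrees counter-clockwise of index_hole_b. Fixed.
- burner_large_mid (a point): Middle (18 mm above its foot) of the large brass burner: a mushroom with a slotted crown 53 mm across, 38 mm high, loose over the middle spigot, which is at the nozzle at the start.
- burner_small_mid (a point): Middle (16 mm above its foot) of the small brass burner: a mushroom with a slotted crown 41 mm across, 34 mm high, loose over one of the two outer spigots, 60 degrees to one side or the other of the large one.
- gas_tap_mid (a point): Point on the axis, 22 mm above the foot, of the greased brass gas tap: a 31 mm wide body with a short side outlet and a thin upright steel spindle, 58 mm high, loose over the remaining outer spigot.
- nest_mid (a point): Foot of the middle spigot on the table's top (110 mm above the bench); turns with the table. Each spigot is 17 mm across and 12 mm high; the parts' bores are 23 mm.
- spares_jar_mid (a point): Bystander: middle of a clear screw-lid jar of spares, 84 mm across, 150 mm high, on the bench on the can's side of the station.
- cooker_weight_mid (a point): Bystander: middle of a steel pressure-cooker weight, 38 mm across, 51 mm high, on the bench on the can's side.
- screwdriver: Bystander: a red-handled screwdriver, 200 mm long, lying on the bench at the left of the station; origin at its middle, x along the blade.
There are look-alikes about, which are no part of the job. Leave any pink look-alike of the part that bears gas_tap_mid alone. Leave any orange look-alike of the part that bears burner_small_mid alone.

How it is judged (in metres and radians):
On the way, in this order (a step that is already met when the one before it is completed fails the run):
1. the cap is pressed down with the large burner at the nozzle and the table locked (value of joint spray_cap above 0.004 m and horizontal distance between burner_large_mid and spray_point below 0.009 m and value of joint index_plunger below 0.0025 m), for 0.1 s.
2. the cap has sprung back up (value of joint spray_cap below 0.0015 m), for 0.1 s.
3. the plunger is pulled clear of its hole (value of joint index_plunger above 0.0085 m), for 0.05 s.
4. the small burner stands at the nozzle and the plunger is home in its hole (horizontal distance between burner_small_mid and spray_point below 0.009 m and value of joint index_plunger below 0.0025 m), for 0.2 s.
5. the cap is pressed down with the small burner at the nozzle and the table locked (all of step 4 and value of joint spray_cap above 0.004 m), for 0.1 s.
At the end, for the whole second after the job is handed in: The small burner's axis is within 9 mm of the spray point with the plunger home (within 2.5 mm) so that the table is locked and still, the cap is up (within 1.5 mm), and both burners and the tap stand upright on their spigots (all of step 4 and value of joint spray_cap below 0.0015 m and horizontal distance between burner_large_mid and nest_mid below 0.008 m and horizontal distance between gas_tap_mid and burner_large_mid below 0.07 m and angle between each of burner_large_mid, burner_small_mid, gas_tap_mid's own z axis and vertical below 0.15 rad and height (world z) of burner_large_mid between 0.122 and 0.134 m and height (world z) of burner_small_mid between 0.12 and 0.132 m and height (world z) of gas_tap_mid between 0.126 and 0.138 m and velocity of joint index_table between -0.05 and 0.05 rad/s); the robot touches nothing.
It fails at once if the cap is pressed (more than 2 mm) with no burner at the nozzle (for instance the gas tap) (value of joint spray_cap above 0.002 m and horizontal distance between each of burner_large_mid, burner_small_mid and spray_point above 0.012 m).
It fails at once if the cap is pressed (more than 2 mm) while the plunger is out and the table unlocked (value of joint spray_cap above 0.002 m and value of joint index_plunger above 0.004 m).
It fails at once if a burner or the tap is tipped or lifted off its spigot (angle between any of burner_large_mid, burner_small_mid, gas_tap_mid's own z axis and vertical above 0.4 rad or height (world z) of burner_large_mid above 0.142 m or height (world z) of burner_small_mid above 0.14 m or height (world z) of gas_tap_mid above 0.146 m).
It fails at once if a bystander (jar, cooker weight, screwdriver) is moved more than 20 mm (distance of any of spares_jar_mid, cooker_weight_mid, screwdriver from where it was at the start of the episode above 0.02 m).
It also fails if it takes over 51 s, if anything falls off the work surface, if the arm or the gripper's body presses on something with over 40 N, if the wrist force passes 120 N, or if a joint passes its speed limit or range.

## Working session

There is one attempt and no reset: what is moved stays moved. The work goes in short steps, each a Python script; the robot and the scene stay as the last script left them, time stands still between calls to the robot, and variables do not carry over. Pictures are saved under pics/ and viewed, about 8 in all and at most 12, crops included, and the job is handed in when it is done.

```bash
mkdir -p pics; ls; python3 - <<'E'
from plant import bot
import cv2
for n in("top","side"):
    cv2.imwrite(f"pics/{n}0.png",bot.camera(n)[:,:,::-1]); print(n,bot.get_calibration(n))
print(bot.read_state())
E
```

```text
pics
top {'fx': 431.9010397385971, 'fy': 431.9010397385971, 'cx': 320.7807519683299, 'cy': 197.8090935918795, 'distortion': array([-0.04291776,  0.        ,  0.        ,  0.        ,  0.        ]), 'view': array([[ 1.88051650e-02, -9.99539477e-01, -2.38159465e-02,
         7.35322369e+01],
       [ 9.84566247e-01,  1.43675329e-02,  1.74421554e-01,
        -6.28417218e+02],
       [-1.73999053e-01, -2.67284032e-02,  9.84383016e-01,
        -1.07882812e+03],
       [ 0.00000000e+00,  0.00000000e+00,  0.00000000e+00,
         1.00000000e+00]])}
side {'fx': 505.36967583459966, 'fy': 505.36967583459966, 'cx': 320.33125197603187, 'cy': 196.97480309185235, 'distortion': array([0.04644086, 0.        , 0.        , 0.        , 0.        ]), 'view': array([[-9.69351176e-01, -2.45534466e-01,  8.43351288e-03,
         6.01382710e+02],
       [ 1.22915225e-01, -4.54965794e-01,  8.81985246e-01,
        -1.51969969e+02],
       [-2.12720817e-01,  8.55990042e-01,  4.71201552e-01,
        -1.03691030e+03],
       [ 0.00000000e+00,  0.00000000e+00,  0.00000000e+00,
         1.00000000e+00]])}
{'t': 0.1, 'joint_pos': array([ 1.56412537e+00,  3.59312417e-01,  1.11971437e-02, -3.09614574e-04,
       -1.22408635e+00, -2.88101220e-01]), 'qvel': array([-0.00028612, -0.00275315,  0.00218619,  0.00116527,  0.00010705,
       -0.00011943]), 'tau': array([-2.30721467e-03, -5.84159195e+01,  2.93751526e+01,  7.01553226e+00,
        1.01396267e-02, -4.86639669e-05]), 'tcp_pos': array([196.00026465, 645.488373  , 225.73832537]), 'eef_rot': array([ 9.89150321e-01, -1.46905163e-01, -4.55727243e-05,  7.16117290e-04]), 'contact_force': array([ 0.65670593, -0.89151164,  0.29912448]), 'moment': array([-0.02392394, -0.03053402, -0.03367495]), 'width': 87.62989406260196}
```

View pics/top0.png

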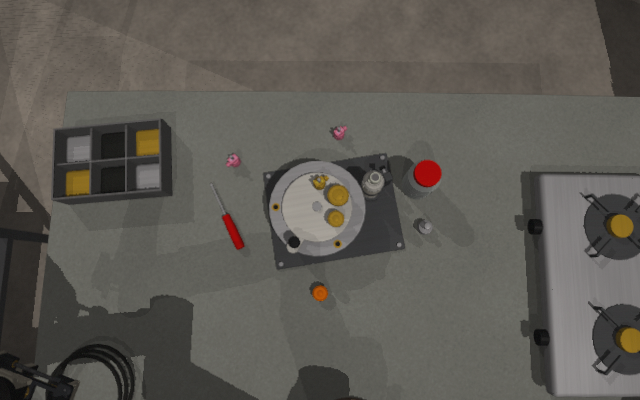

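View pics/side0.png

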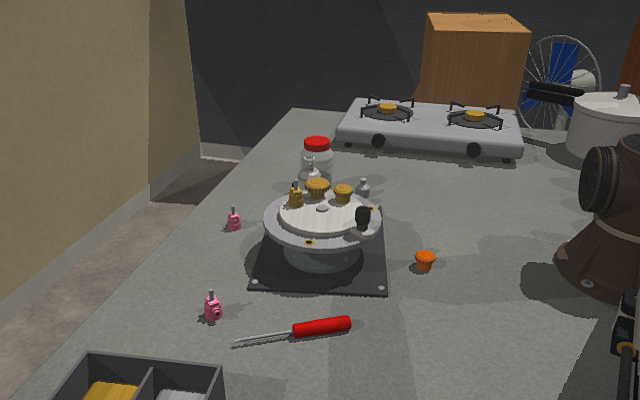

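The top view shows the cap at about (374,178), the large burner at (338,195), the small burner at (336,218), the tap at (319,181), the knob at (293,241) and free holes at (276,207) and (338,244). The small burner lies clockwise of the large one, so the table must turn counter-clockwise, to hole c. I'll zoom in to measure.

```bash
python3 - <<'E'
import cv2
a=cv2.imread("pics/top0.png")[140:280,255:405]; cv2.imwrite("pics/top0c.png",cv2.resize(a,None,fx=4,fy=4,interpolation=cv2.INTER_CUBIC))
a=cv2.imread("pics/side0.png")[130:280,240:400]; cv2.imwrite("pics/side0c.png",cv2.resize(a,None,fx=4,fy=4,interpolation=cv2.INTER_CUBIC))
E
```

```text
(no output)
```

View pics/top0c.png

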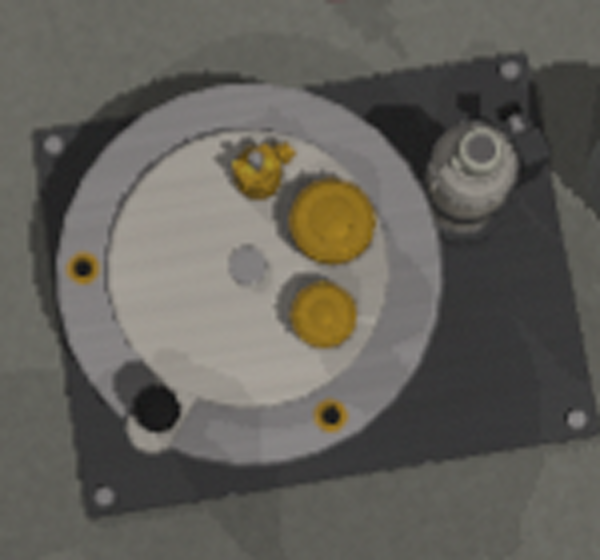

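View pics/side0c.png

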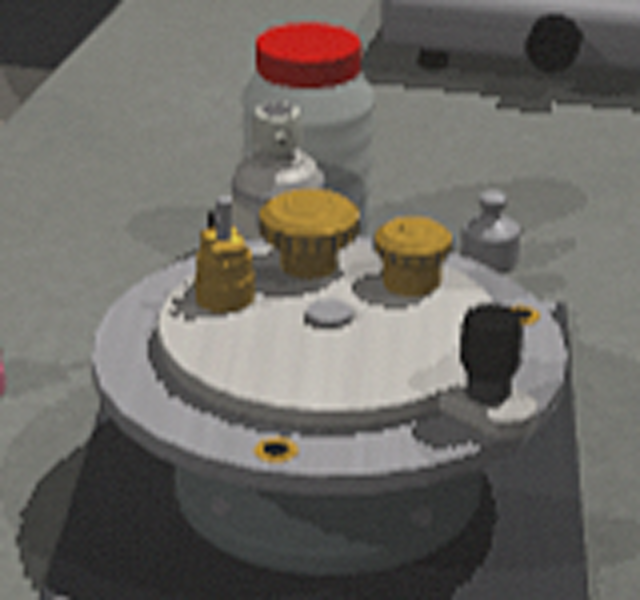

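```bash
cat > cam.py <<'E'
import numpy as np, cv2
from plant import bot
def proj(n,P):
    c=bot.get_calibration(n); K=np.array([[c["fx"],0,c["cx"]],[0,c["fy"],c["cy"]],[0,0,1]])
    V=np.diag([1,-1,-1,1.])@c["view"]
    return cv2.projectPoints(np.atleast_2d(np.asarray(P,float)),cv2.Rodrigues(V[:3,:3])[0],V[:3,3],K,c["distortion"])[0][:,0]
def pol(s,r,b,z): a=s[2]+np.radians(b); return [s[0]+r*np.cos(a),s[1]+r*np.sin(a),z]
E
python3 - <<'E'
from cam import *
from scipy.optimize import least_squares
pts=lambda s:[pol(s,105,80,96),pol(s,105,200,96),pol(s,105,140,153.5),pol(s,155,-75,159),pol(s,0,0,96)]
f=lambda u,o:np.array(o)+(np.array(u)+.5)/4-.5
T=f([(83,268),(331,416),(157,408),(482,148),(249.5,274.5)],(255,140))
S=f([(276,449),(523,315),(492,316),(278,109)],(240,130))
def res(s,w=(1,1)): return np.r_[w[0]*(proj("top",pts(s))-T).ravel(),w[1]*(proj("side",pts(s)[:4])-S).ravel()]
for w in((1,1),(1,0),(0,1)):
    r=least_squares(res,[550,60,0.2],args=(w,)) if w==(1,1) else least_squares(res,r0.x,args=(w,))
    if w==(1,1): r0=r
    print(w,r.x); print(res(r.x).round(2).reshape(-1,2).tolist())
s=r0.x
np.save("st.npy",s)
print("knob",pol(s,105,140,138.5),"goal",pol(s,105,200,138.5),"cap",pol(s,155,-75,159))
# parts, top view crown centres
for n,b,z in(("large",-75,148),("small",-135,144)): print(n,proj("top",[pol(s,58,b,z)]))
E
```

```text
(1, 1) [5.94585896e+02 9.22201309e+01 1.78502882e-01]
[[0.1, 0.6], [0.05, 0.45], [-0.6, 0.18], [-0.13, 0.74], [-0.08, -0.56], [-0.11, -0.16], [-0.63, -0.35], [-0.05, -0.78], [-0.24, -0.26]]
(1, 0) [5.95273337e+02 9.19681300e+01 1.81781044e-01]
[[0.2, 0.47], [0.28, 0.11], [-0.36, -0.03], [-0.12, 0.27], [0.02, -0.83], [-0.25, -0.26], [-0.99, -0.53], [-0.28, -0.96], [-0.72, -0.32]]
(0, 1) [5.93748216e+02 9.35580307e+01 1.75067507e-01]
[[-0.43, 0.78], [-0.62, 0.85], [-1.31, 0.45], [-0.59, 1.27], [-0.62, -0.24], [-0.06, 0.25], [-0.27, 0.08], [0.14, -0.32], [0.19, -0.01]]
knob [np.float64(503.44552319132674), np.float64(144.35871945436486), 138.5] goal [np.float64(503.86236751136045), np.float64(39.35954688232571), 138.5] cap [np.float64(660.6488994391185), np.float64(-47.99641444619394), 159]
large [[338.15565338 194.6108397 ]]
small [[335.83077894 218.57567929]]
```

```bash
cat >> cam.py <<'E'
from scipy.spatial.transform import Rotation as R
def q(yaw): return (R.from_euler('z',yaw,degrees=True)*R.from_euler('x',180,degrees=True)).as_quat()  # jaws along yaw+90
s=np.load("st.npy"); Y=np.degrees(s[2])
def st(): 
    r=bot.read_state(); print(round(r["t"],2),r["tcp_pos"].round(1),"F",r["contact_force"].round(1),"w",round(r["width"],1)); return r
E
python3 - <<'E'
from cam import *
print("cap"); 
for y in range(-180,180,30):
    a=bot.solve_ik(pol(s,155,-75,190),q(y)); print(y,None if a is None else a.round(2))
print("knob")
for y in range(-180,180,30):
    l=[bot.solve_ik(pol(s,105,140+d,z),q(Y+y+d)) for d,z in((0,119),(60,131))]; print(y,[None if a is None else np.round(a,2).tolist() for a in l])
E
```

```text
cap
-180 [ 0.22  0.36 -0.07 -0.   -1.14 -1.79]
-150 [ 0.22  0.36 -0.07  0.   -1.14 -1.27]
-120 [ 0.22  0.36 -0.07  0.   -1.14 -0.74]
-90 [ 0.22  0.36 -0.07  0.   -1.14 -0.22]
-60 [ 0.22  0.36 -0.07  0.   -1.14  0.3 ]
-30 [ 0.22  0.36 -0.07  0.   -1.14  0.83]
0 [ 0.22  0.36 -0.07  0.   -1.14  1.35]
30 [ 0.22  0.36 -0.07  0.   -1.14  1.87]
60 [ 0.22  0.36 -0.07  0.   -1.14  2.4 ]
90 [ 0.22  0.36 -0.07  0.   -1.14  2.92]
120 [ 0.22  0.36 -0.07  0.   -1.14 -2.84]
150 [ 0.22  0.36 -0.07 -0.   -1.14 -2.32]
knob
-180 [[0.65, 0.21, -0.47, -0.0, -0.89, -2.05], [0.47, 0.17, -0.49, 0.0, -0.91, -0.81]]
-150 [[0.65, 0.21, -0.47, -0.0, -0.89, -1.52], [0.47, 0.17, -0.49, 0.0, -0.91, -0.29]]
-120 [[0.65, 0.21, -0.47, 0.0, -0.89, -1.0], [0.47, 0.17, -0.49, 0.0, -0.91, 0.23]]
-90 [[0.65, 0.21, -0.47, 0.0, -0.89, -0.48], [0.47, 0.17, -0.49, 0.0, -0.91, 0.76]]
-60 [[0.65, 0.21, -0.47, 0.0, -0.89, 0.05], [0.47, 0.17, -0.49, 0.0, -0.91, 1.28]]
-30 [[0.65, 0.21, -0.47, 0.0, -0.89, 0.57], [0.47, 0.17, -0.49, 0.0, -0.91, 1.81]]
0 [[0.65, 0.21, -0.47, 0.0, -0.89, 1.1], [0.47, 0.17, -0.49, 0.0, -0.91, 2.33]]
30 [[0.65, 0.21, -0.47, 0.0, -0.89, 1.62], [0.47, 0.17, -0.49, 0.0, -0.91, 2.85]]
60 [[0.65, 0.21, -0.47, 0.0, -0.89, 2.14], [0.47, 0.17, -0.49, 0.0, -0.91, -2.91]]
90 [[0.65, 0.21, -0.47, 0.0, -0.89, 2.67], [0.47, 0.17, -0.49, -0.0, -0.91, -2.38]]
120 [None, [0.47, 0.17, -0.49, -0.0, -0.91, -1.86]]
150 [[0.65, 0.21, -0.47, -0.0, -0.89, -2.57], [0.47, 0.17, -0.49, -0.0, -0.91, -1.34]]
```

```bash
cat >> cam.py <<'E'
def press():
    p=np.array(pol(s,155,-75,190)); bot.line_to([*p[:2],162],60); r=st(); f0=r["contact_force"][2]
    for z in np.arange(158,149,-1):
        bot.line_to([*p[:2],z],25); r=st()
        if r["tcp_pos"][2]<153.9 or r["contact_force"][2]-f0>10.5: break
    bot.pause(.3); r=st()
    bot.line_to([*p[:2],165],40); st(); bot.line_to([*p[:2],200],100)
E
python3 - <<'E'
from cam import *
bot.move_gripper(0,20)
bot.move_ptp(pol(s,155,-75,230),q(-90)); bot.line_to(pol(s,155,-75,190)); st()
press()
E
```

```text
4.88 [660.6 -47.8 189.9] F [0.6 0.9 0.9] w 0.3
5.49 [660.7 -48.1 161.9] F [1.1 0.1 0. ] w 0.6
5.8 [661.3 -48.  158.8] F [ 1.1 -0.2  2.8] w 0.2
6.05 [661.4 -48.  157.6] F [ 1.2 -0.6  4.1] w 0.7
6.3 [661.3 -48.  156.6] F [1.8 0.1 6. ] w 0.3
6.55 [661.4 -48.  155.8] F [1.3 0.  6.9] w -0.1
6.8 [661.4 -48.  154.9] F [0.4 0.3 7.7] w 0.4
7.05 [661.3 -48.  154.1] F [1.2 0.9 8.9] w -0.1
7.3 [661.3 -48.  153.3] F [ 0.3  0.2 10.7] w 0.4
7.6 [661.4 -48.  153.3] F [0.4 0.8 9.4] w 0.4
8.07 [659.8 -48.  164.2] F [ 0.4 -0.1 -0.6] w 0.2
```

```bash
python3 - <<'E'
from cam import *
import cv2
k=lambda z,d=0:pol(s,105,140+d,z)
o=q(Y-40)
bot.move_gripper(60,30)
bot.move_ptp(k(210),o); bot.line_to(k(165),120); st()
bot.line_to(k(121),60); st()
bot.move_gripper(20,35); st()
bot.line_to(k(127),30); st()
bot.line_to(k(134),30); st()
a=bot.camera("side"); cv2.imwrite("pics/s1.png",cv2.resize(a[100:260,240:400,::-1],None,fx=3.5,fy=3.5))
E
```

```text
11.18 [504.1 143.8 165. ] F [-0.2 -0.3  0.6] w 60.0
12.06 [503.7 144.5 121.2] F [1.5 0.1 0. ] w 59.9
12.71 [503.4 144.3 121. ] F [-1.  -0.1  1.3] w 26.3
13.06 [503.2 144.2 126.7] F [ 2.3 -1.8 -6.6] w 26.4
13.44 [503.2 144.2 133.9] F [ 1.8 -1.4 -9.9] w 26.5
```

View pics/s1.png

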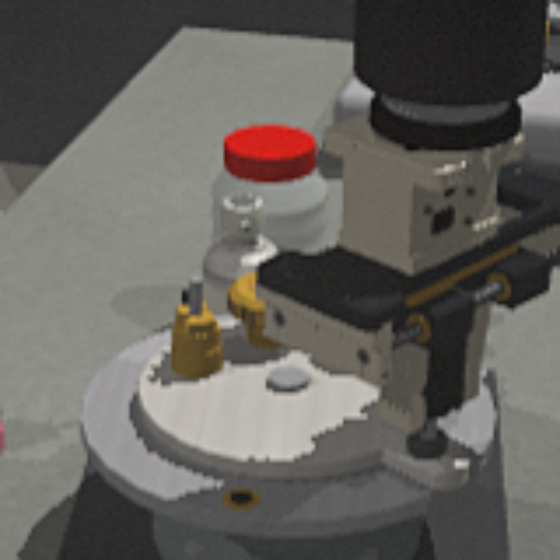

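The picture shows the jaws holding the knob with the plunger raised. The -9.9 N reading fits about 13 mm of lift. Next I turn the table.

```bash
python3 - <<'E'
from cam import *
import cv2
k=lambda z,d=0:pol(s,105,140+d,z)
for d in range(6,61,6): bot.line_to(k(134,d),40,q(Y-40+d))
st()
for z in (130,126,122,120.5): bot.line_to(k(z,60),30); st()
bot.move_gripper(60); bot.pause(.3); st()
bot.line_to(k(200,60),120); bot.move_ptp(pol(s,155,-75,260),q(-90));st()
for n,b in(("top",(140,280,255,405)),("side",(130,280,240,400))):
    a=bot.camera(n)[b[0]:b[1],b[2]:b[3],::-1]; cv2.imwrite(f"pics/{n}2.png",cv2.resize(a,None,fx=4,fy=4,interpolation=cv2.INTER_CUBIC))
E
```

```text
17.74 [503.3  39.1 133.8] F [-4.5 -3.3 -9.6] w 26.3
18.02 [503.3  39.1 129.8] F [-5.6 -2.5 -8.2] w 26.5
18.31 [503.3  39.2 125.9] F [-5.4 -3.3 -6.5] w 26.3
18.59 [503.3  39.1 122.1] F [-5.5 -2.5 -5.3] w 26.1
18.84 [503.5  39.  121.1] F [-7.2 -5.  -1.4] w 26.6
19.92 [503.9  39.3 120.5] F [0.4 1.1 0.2] w 60.2
22.36 [660.4 -47.8 259.6] F [-1.3 -0.8 -0.3] w 59.7
```

View pics/top2.png

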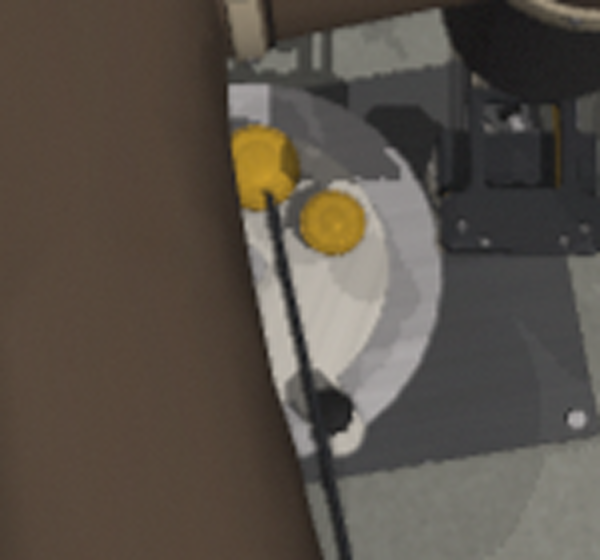

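View pics/side2.png

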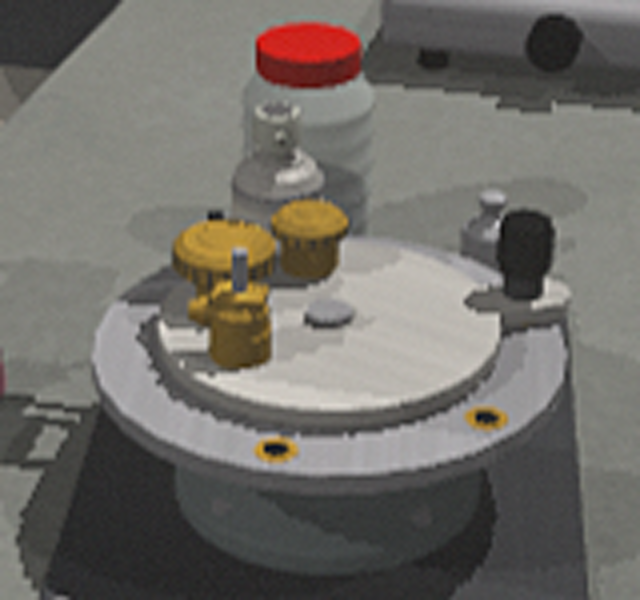

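```bash
python3 - <<'E'
from cam import *
f=lambda n,P,o:((proj(n,P)-o+.5)*4-.5).round(1).tolist()
print("knob top seated/raised side",[f("side",[pol(s,105,200,z)],(240,130)) for z in(153.5,163.5)],"old",f("side",[pol(s,105,140,153.5)],(240,130)))
print("knob bottom seated/raised",[f("side",[pol(s,105,200,z)],(240,130)) for z in(123.5,133.5)])
print("small",f("top",[pol(s,58,-75,144)],(255,140)))
E
```

```text
knob top seated/raised side [[[526.6, 215.9]], [[527.7, 198.4]]] old [[491.8, 312.9]]
knob bottom seated/raised [[[523.4, 267.5]], [[524.4, 250.5]]]
small [[334.0, 221.1]]
```

The small burner's crown is at crop (333,222), against (334,221) expected. The knob top is at about (527,222), against 216 for seated and 198 for raised, so the table is locked. Now the second press.

```bash
python3 - <<'E'
from cam import *
import cv2
bot.move_gripper(0,20); bot.line_to(pol(s,155,-75,190)); press()
bot.move_ptp([196,646,260],q(-17)); st()
a=bot.camera("top")[140:280,255:405,::-1]; cv2.imwrite("pics/top3.png",cv2.resize(a,None,fx=4,fy=4,interpolation=cv2.INTER_CUBIC))
E
```

```text
24.77 [660.7 -48.  161.8] F [ 0.6 -0.1  0.2] w 0.6
25.08 [661.3 -48.  158.8] F [1.5 0.1 2.7] w 0.5
25.33 [661.3 -48.  157.7] F [ 2.3 -0.   3.9] w 0.6
25.58 [661.3 -48.  156.6] F [0.7 0.3 5.4] w 0.6
25.83 [661.3 -48.  155.8] F [2.  0.2 6.4] w 0.3
26.08 [661.3 -48.  154.9] F [1.5 1.1 7.8] w 0.6
26.33 [661.3 -48.  154.1] F [ 1.2 -0.2  7.2] w 0.6
26.58 [661.4 -48.  153.3] F [0.3 0.3 9.5] w 0.5
26.88 [661.3 -48.  153.3] F [0.9 0.6 9.8] w 0.2
27.36 [659.9 -48.  164.2] F [-0.3 -0.4  0.3] w 0.3
30.8 [196.8 645.7 260. ] F [-0.3 -0.2 -0.2] w 0.5
```

View pics/top3.png

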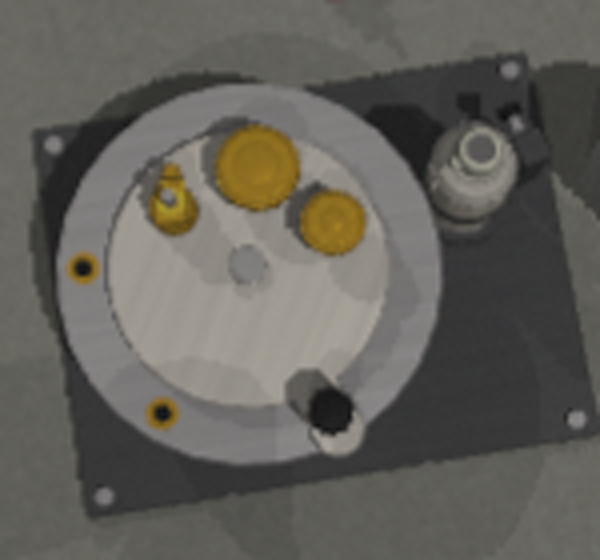

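The last picture shows the small burner at the nozzle, crop (333,222). The knob is over hole c at (331,410), the cap is up at (482,148), and all three parts are upright. Handing in.

```bash
python3 -c "
from plant import bot; bot.close_job()"
```

```text
the job is handed in; nothing more can be done
```

The job is done and handed in at about 31 s of the 51 s allowed; no verdict is reported. I pressed the cap on the large burner, then pulled the plunger and turned the table 60° counter-clockwise into hole c. I let the plunger seat there and pressed the cap on the small burner.

- **Cap presses:** both took the finger tips down to 153.3 mm (cap nearly 6 mm down) at about 9.5 N. The force fell back to about zero on release.
- **Plunger:** while I lowered it, the spring force kept falling below the height at which the pin would ride on the plate. The knob top then showed within about 6 pixels of the seated position in the 4x crop, against about 24 from raised.
- **Small burner:** its crown was within about 1 pixel of the predicted spot in the 4x crop, roughly 1 mm.
- **Final top view:** all parts stood upright on their spigots, the cap was up and the arm was well clear.
- **Disagreement:** the two cameras placed the station about 2 mm apart. That is about the stated calibration error and caused no trouble. No check failed.
- **Not checked:** the jar, cooker weight and screwdriver were not measured again at the end. The arm stayed away from them, and no unexpected contact force showed at the readings I took.

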